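# Show a sharp cutter insert to the inspection camera with spring tongs

## Robot

A 6-joint arm with a two-finger parallel gripper is mounted at the origin on a cart in front of the work surface, level with it; the furniture and walls round the work are solid. World frame = base frame: x ahead of the robot, y to its left, z up, the work surface at z = 0. Lengths are in m, angles in rad, forces in N, time in s.
With the tool pointing down it reaches from about 0.3 to 0.775 m from the base axis. Payload 14.6 kg.
Tool frame: the origin (TCP) lies at the very end of the fingers, on their centre line; the grasp point (between the pads) lies r.grip_point_offset behind it (r.grip_point_offset is the distance from the TCP to the grasp point, in m); z points along the fingers, x is the direction in which the jaws open and shut, and the axes are right-handed (so a half turn about z gives the same grasp; the last joint's range is limited). The gripper opens to 85 mm and grips with 20 to 120 N. Pads are 22 mm wide; open, the fingers measure 114 mm over their backs; the gripper's body (76 mm by 85 mm) begins 54 mm behind the grasp point. The pads swing forward as they close: fully open they stand 13 mm farther back than shut.
Start: joints at [-1.232, 0.3, 1.521, -0, 1.321, -0.067], TCP at [0.217, -0.505, 0.231] pointing down, gripper open.
Joint ranges: [-3.03, 3.03], [-0.79, 2.21], [0.23, 2.52], [-1.04, 4.18], [0, 3.07], [-2.55, 2.55]. Speed limits (rad/s): [2.22, 2.22, 2.57, 3.14, 3.14, 3.14].

## Interface

Orientations are given as a unit quaternion [w, x, y, z].
In Python, from plant import r, viewer gives the robot as it stands.
- The arm moves only by the tool send_rows, never from a script. Its argument "moves" is a list that holds one entry, the list of rows, each a list of 6 numbers: the shift along the tool's x, y, z in mm, then the turn, a rotation vector about the tool's x, y, z in rad. A call has 1 to 10 rows; each row shifts and turns the pose as measured when the row begins, along the tool's axes as they then stand; what a row does not reach is not made up. A row lasts 1/8 s, in which the tool goes at most 62.5 mm and 10.7 degrees, less where a joint would pass 70% of its speed; a pose out of reach is approached as far as the arm can. A call with a gripper value outside its range is refused whole. "fingers" is the opening, from 0 (shut) to 1 (fully open), set as the call begins (left out, the last holds). The fingers move at their own pace and stop on an object; "force" is the grip in N (left out, the last holds). Time passes only in rows, so rows that do not move let the fingers close. It gives the time, the measured TCP pose, the force and the opening at its end, in the units of the state.
- r.state(): the state, without advancing time (a new reading comes with each control period).
- viewer.capture(name): name is "side" or "top" or "wrist"; returns the picture (480x640x3 uint8, red, green, blue); there is no depth.
- viewer.calibration(name): a dict with "fx", "fy", "cx", "cy" (pixels), "k1" (the pictures are not rectified: a ray, as slopes to the right and down, at radius r is drawn at 1 + k1 r^2 times it, then the intrinsics apply), "extrinsics" (4x4, takes a point from camera to world coordinates). Camera axes: x right, y down, z forward; pixel columns grow to the right and rows downward; lengths in m; the calibration is good to about 2 mm. A picture is of the moment at which its call begins: read the wrist's pose just before it. calibration takes no time and is no camera call; for the wrist camera it gives the pose at the moment of the call.
- r.close_job(): hands the job in, once; it reports no verdict.
The state is a dict: "time_s": time; "joint_positions": joint angles; "qd": joint speeds; "joint_torque": joint torques, N m; "position": TCP position; "orientation": TCP orientation; "contact_force": force on the tool from outside, world axes, zero at the start; "ft_torque": the same for the moment, N m; "gripper_width": opening from 0.0 (shut) to 1.0 (fully open).
Only numpy, scipy, OpenCV 4.12 (cv2) and the standard library are available. Lean on these libraries where they do the work, as an engineer would, in place of code of your own. Each camera call takes 0.05 s, during which the arm holds its last target.

## Task

The cutter insert on the wooden post is sharp, so the gripper must not touch it: take the spring tongs by their black handle pads, close their jaws on the two long sides of the insert and lift it off the post. Carry it over to the inspection camera and finish while still holding it in the tongs, steady, roughly level and right way up, centred a few centimetres above the round window without touching the camera; do not put anything down. Leave the other things on the table where they are.

Things in the scene. Friction and masses are not known exactly. Their poses are not given: they have to be found in the camera images.
- tongs: Spring tongs, 185 mm long, 0.09 kg, flat on the table: two steel arms hinged in a dark rear block (24 x 26 x 36 mm), sprung open. Origin: under the block, at the hinges; x from block to jaws, z up. Arms 11 to 31 mm above the underside. Pads need 5 N to start closing, 7 N when closed on the insert; the rest of the grip goes to the jaws. Held slightly squeezed, they stay open in the gripper.
- tongs_grip (a point): Midway between the tongs' two black handle pads (each 54 mm long, 9 to 33 mm above the underside): 75 mm ahead of the tongs' origin, 21 mm above their underside, near their balance point; axes as the tongs. Width over the pads: 56 mm open (jaws 62 mm apart), 46 mm half squeezed (jaws 43 mm apart), 36 mm with the insert in the jaws.
- tongs_tip (a point): Midway between the rubber-lined jaws: 156 mm ahead of the tongs' origin (81 mm ahead of tongs_grip), 11.5 mm above their underside; axes as the tongs. Jaws 28 mm long along x, lining 0.5 to 22.5 mm above the underside, steel plate behind it 0 to 31 mm. Open, they stand about 62 mm apart inside.
- jaw_left (a joint): Closing angle of one arm of the tongs (the other mirrors it): 0 = fully open, grows as they close; about 0.11 with the insert between the jaws, 0.19 = stop.
- insert: Sharp cutter insert: dark steel block 44 (x) x 28 (y) x 16 (z) mm with a bright blade on top that reaches to 34 mm ahead of the origin along x (the cutting edge), and a brass screw; 22 mm high in all, about 0.05 kg. Origin: centre of its underside; z up. It is to be held by its two long flat sides (across y, 28 mm); its x points away from the robot.
- post: Fixed wooden post that carries the insert: foot 70 x 70 x 8 mm, on it a block 36 (x) x 18 (y) mm that rises to 32 mm above the table; the insert overhangs it by 5 mm on each long side. Origin: centre of its underside, on the table.
- camera_box: Fixed inspection camera looking up: grey box 84 x 84 x 35 mm with a white ring and a dark round window on top. Origin: centre of its underside, on the table.
- window (a point): Centre of the camera's round window, 38 mm above the table; z up.
- tape_measure: Bystander: yellow pocket tape, 36 x 78 x 61 mm; origin centre of its underside.
- hexkey_8: Bystander: black hex key, 49 x 124 x 8 mm; origin centre of its underside.
- setting_block: Bystander: white setting block with a black knob, 40 x 60 x 46 mm; origin centre of its underside.
- pencil: Bystander: red flat carpenter's pencil, 9 x 118 x 8 mm; origin centre of its underside.
- offcut_2: Bystander: brown wood offcut, 60 x 75 x 22 mm; origin centre of its underside.

How it is judged:
On the way, in this order (a step that is already met when the one before it is completed fails the run):
1. the tongs are lifted in the gripper, the insert still on its post (height (world z) of tongs above 0.02 m and contact force between the fingers and tongs above 1 N and height (world z) of insert below 0.04 m), for 0.2 s.
2. the insert is lifted off the post in the jaws of the tongs (contact force between the fingers and tongs above 1 N and contact force between tongs and insert above 0.5 N and height (world z) of insert above 0.045 m and distance between insert and tongs_tip below 0.035 m), for 0.2 s.
At the end, for the whole second after the job is handed in: Fingers hold the tongs (over 1 N), jaws hold the insert (over 0.5 N, within 35 mm of tongs_tip, long sides within 0.5 rad of the tongs); its origin is within 25 mm of the window centre, 12 to 120 mm above it, tilted under 0.4 rad, slower than 0.03 m/s, camera untouched (contact force between the fingers and tongs above 1 N and contact force between tongs and insert above 0.5 N and horizontal distance between insert and window below 0.025 m and z of insert in the frame of window between 0.012 and 0.12 m and angle between insert's own z axis and vertical below 0.4 rad and angle between the x axis of insert and the x axis of tongs, either way round below 0.5 rad and linear speed of insert below 0.03 m/s and distance between insert and tongs_tip below 0.035 m and contact force between tongs and camera_box below 0.3 N and contact force between insert and camera_box below 0.1 N); the arm keeps its last pose, push and grip.
It fails at once if the gripper or arm touches the sharp insert (contact force between any of the fingers, the arm and insert above 0.3 N).
It fails at once if the insert falls from its post or from the tongs (height (world z) of insert below 0.02 m).
It fails at once if the insert or the tongs knock against the camera (contact force between insert and camera_box above 2 N or contact force between tongs and camera_box above 5 N).
It fails at once if a bystander is shifted by more than 3 cm (distance of any of tape_measure, hexkey_8, setting_block, pencil, offcut_2 from where it was at the start of the episode above 0.03 m).
It also fails if it takes over 42 s, if anything falls off the work surface, if the arm or the gripper's body presses on something with over 40 N, if the wrist force passes 120 N, or if a joint passes its speed limit or range.

## Working session

There is one attempt and no reset: what is moved stays moved. The work goes in short steps, Python scripts to look and compute and a tool call to move; the robot and the scene stay as the last step left them, time stands still between calls to the robot, and variables do not carry over. Pictures are saved under pics/ and viewed, and the job is handed in when it is done.

Besides the shell and the picture viewer there is one more tool, called after "Emit:" as name(argument=value, ...) on one line, values as JSON. send_rows: Moves the arm, as the interface text tells. Its arguments: {"type":"object","properties":{"moves":{"type":"array"},"fingers":{"type":"number"},"force":{"type":"number"}},"required":["moves"]}

```bash
mkdir -p pics; ls
python3 - <<'E'
from plant import r, viewer
import cv2
for n in ("side","top","wrist"):
    c=viewer.calibration(n); print(n,c)
    cv2.imwrite(f"pics/{n}0.png",cv2.cvtColor(viewer.capture(n),cv2.COLOR_RGB2BGR))
print(r.state(), r.grip_point_offset)
E
```

```text
pics
side {'fx': 621.586578505742, 'fy': 621.586578505742, 'cx': 328.74549620304657, 'cy': 243.66310234957132, 'k1': -0.13917140784413987, 'extrinsics': array([[ 0.84071437, -0.22814304,  0.49107037, -0.17291384],
       [-0.54119707, -0.38329112,  0.74846085, -1.10226265],
       [ 0.01746678, -0.89500764, -0.4457087 ,  0.68086561],
       [ 0.        ,  0.        ,  0.        ,  1.        ]])}
top {'fx': 442.6981848589731, 'fy': 442.6981848589731, 'cx': 316.8466711174782, 'cy': 244.32042601974467, 'k1': -0.09057021019504848, 'extrinsics': array([[ 0.02596865, -0.99682856,  0.07522263,  0.43208249],
       [-0.999545  , -0.02704693, -0.01335126, -0.09928823],
       [ 0.01534346, -0.07484169, -0.99707738,  1.18771008],
       [ 0.        ,  0.        ,  0.        ,  1.        ]])}
wrist {'fx': 349.83649740466285, 'fy': 349.83649740466285, 'cx': 317.22158351545363, 'cy': 235.5987731708969, 'k1': -0.0681201636981243, 'extrinsics': array([[ 0.39449759, -0.87501445, -0.28057327,  0.28838827],
       [-0.91889445, -0.37637272, -0.11822251, -0.47441955],
       [-0.00215372,  0.30445571, -0.95252406,  0.37258182],
       [ 0.        ,  0.        ,  0.        ,  1.        ]])}
{'time_s': 0.15, 'joint_positions': array([-1.23157624e+00,  3.00350856e-01,  1.52139095e+00, -4.20677078e-05,
        1.32069551e+00, -6.65733209e-02]), 'qd': array([ 2.23629800e-03, -7.94791888e-04, -2.69304587e-03,  3.40095094e-04,
       -4.49560485e-05,  2.16815646e-04]), 'joint_torque': array([-8.17511300e-04, -5.43665850e+01, -3.61885321e+01, -1.22268857e-04,
        3.12907403e-03,  3.23385223e-05]), 'position': array([ 0.21705991, -0.50518331,  0.23086771]), 'orientation': array([-2.39044715e-04,  8.35091970e-01, -5.50110192e-01, -3.48764615e-04]), 'contact_force': array([0.11817809, 0.1464893 , 0.30611311]), 'ft_torque': array([ 0.01033822, -0.05146748,  0.04876404]), 'gripper_width': 1.0009899190685452} 0.0187
```

View pics/top0.png

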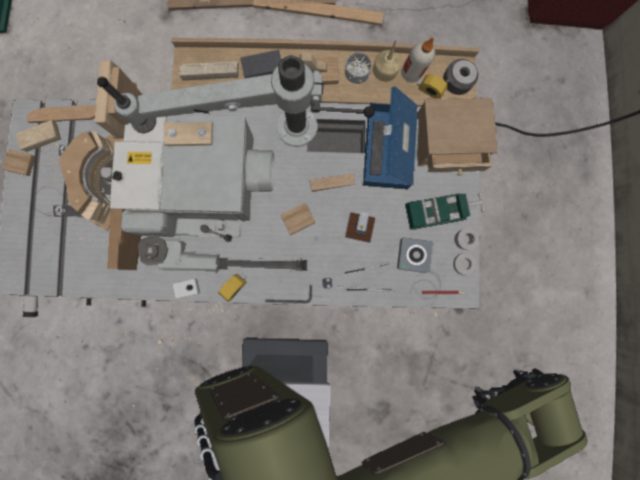

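View pics/side0.png

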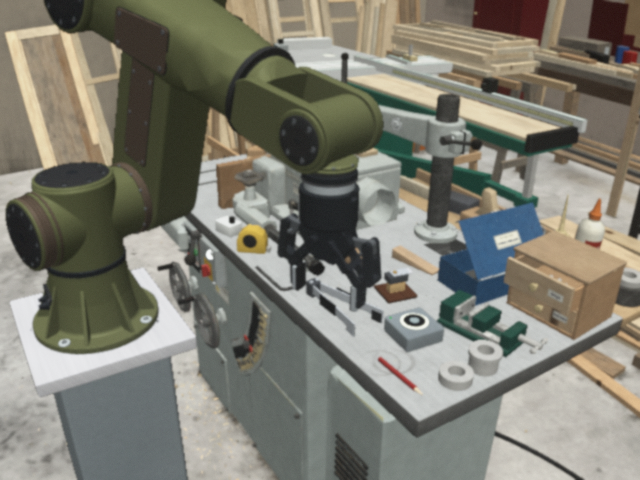

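View pics/wrist0.png

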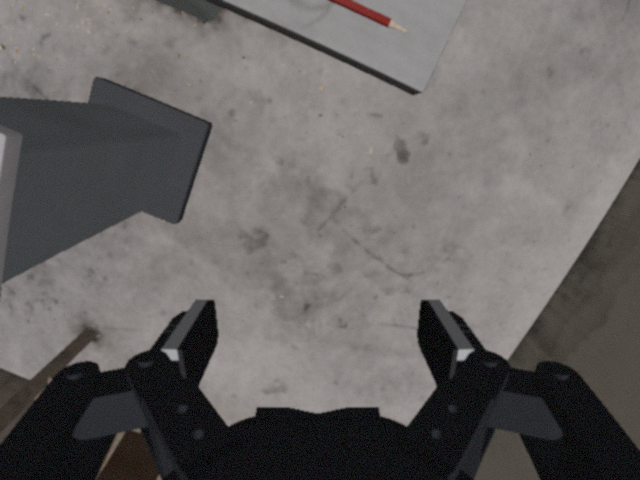

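The top view shows the tongs at about (327–395, 265–290) px with their block on the left, the insert at about (362,223), the camera window at about (416,255), the pencil at (440,292) and the hex key at (290,295). Next I cast rays to get positions.

```bash
cat > h.py <<'E'
import numpy as np, cv2
from scipy.spatial.transform import Rotation as R
def K(c): return np.array([[c['fx'],0,c['cx']],[0,c['fy'],c['cy']],[0,0,1.]])
def ray(c,uv):
    p=(np.atleast_2d(uv).astype(float)-[c['cx'],c['cy']])/[c['fx'],c['fy']]
    u=p.copy()
    for _ in range(30): u=p/(1+c['k1']*(u**2).sum(1,keepdims=True))
    d=np.c_[u,np.ones(len(u))]@c['extrinsics'][:3,:3].T
    return c['extrinsics'][:3,3],d
def plane(c,uv,z):
    o,d=ray(c,uv); return o+d*((z-o[2])/d[:,2])[:,None]
def proj(c,P):
    P=np.atleast_2d(P).astype(float); E=c['extrinsics']
    q=(P-E[:3,3])@E[:3,:3]; s=q[:,:2]/q[:,2:]
    s=s*(1+c['k1']*(s**2).sum(1,keepdims=True)); return s*[c['fx'],c['fy']]+[c['cx'],c['cy']]
def toolmove(st,target):  # world target TCP -> tool-frame mm
    w,x,y,z=st['orientation']; M=R.from_quat([x,y,z,w]).as_matrix()
    return M.T@(np.array(target)-st['position'])*1000, M
E
python3 - <<'E'
from h import *
from plant import viewer
c=viewer.calibration("top")
for n,uv,z in [("block",(327,283),.036),("jawL",(385,265),.02),("jawR",(390,290),.02),("pad1",(356,270),.03),("pad2",(357,289),.03),("insert",(362,223),.05),("post foot",(360,228),.008),("window",(416,255),.038),("pencilL",(422,292),.008),("edge",(400,306),0),("hex",(309,295),.008)]:
    print(n,plane(c,[uv],z).round(3))
im=cv2.imread("pics/top0.png")[200:320,270:480]
cv2.imwrite("pics/topc.png",cv2.resize(im,None,fx=3.8,fy=3.8,interpolation=cv2.INTER_CUBIC))
E
```

```text
block [[ 0.419 -0.144  0.036]]
jawL [[ 0.47  -0.297  0.02 ]]
jawR [[ 0.404 -0.311  0.02 ]]
pad1 [[ 0.455 -0.219  0.03 ]]
pad2 [[ 0.405 -0.223  0.03 ]]
insert [[ 0.577 -0.23   0.05 ]]
post foot [[ 0.568 -0.23   0.008]]
window [[ 0.498 -0.375  0.038]]
pencilL [[ 0.401 -0.4    0.008]]
edge [[ 0.362 -0.343  0.   ]]
hex [[ 0.386 -0.098  0.008]]
```

View pics/topc.png

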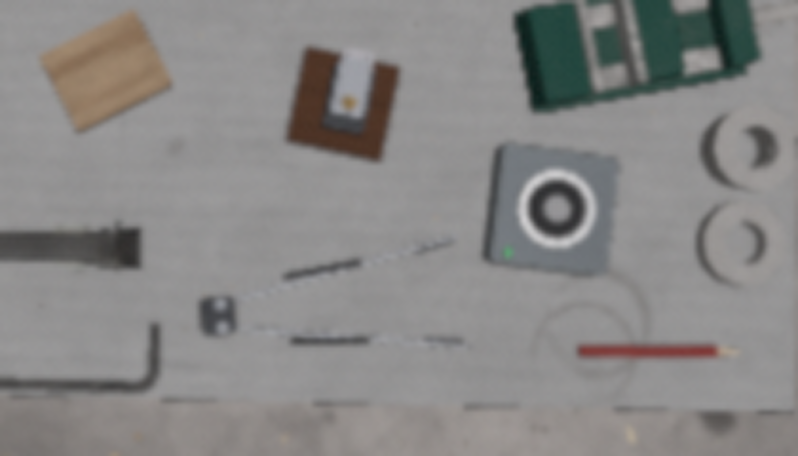

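```bash
cat >> h.py <<'E'
def plan(st,target,yaw=None,n=None):
    """remaining travel to TCP target (down), tool-x yaw; prints rows in tool axes"""
    w,x,y,z=st['orientation']; M=R.from_quat([x,y,z,w])
    if yaw is None: a=M.as_matrix()[:,0]; yaw=np.arctan2(a[1],a[0])
    G=R.from_matrix(np.array([[np.cos(yaw),np.sin(yaw),0],[np.sin(yaw),-np.cos(yaw),0],[0,0,-1]]).astype(float))
    rv=(M.inv()*G).as_rotvec(); d=np.array(target)-st['position']
    n=n or int(max(np.ceil(np.linalg.norm(d)/.055),np.ceil(np.linalg.norm(rv)/.17),1))
    out=[]
    for i in range(n):
        Mi=M*R.from_rotvec(rv*i/n)
        out.append([*np.round(Mi.inv().apply(d/n)*1000,1),*np.round(rv/n,3)])
    for o in out: print([float(v) for v in o])
E
python3 - <<'E'
from h import *
from plant import r
plan(r.state(),[.43,-.20,.22],.11)
E
```

```text
[-24.5, -39.5, 1.4, -0.0, 0.0, -0.159]
[-18.0, -42.9, 1.4, -0.0, 0.0, -0.159]
[-10.9, -45.2, 1.4, -0.0, 0.0, -0.159]
[-3.6, -46.4, 1.4, -0.0, 0.0, -0.159]
[3.8, -46.4, 1.4, -0.0, 0.0, -0.159]
[11.1, -45.2, 1.4, -0.0, 0.0, -0.159]
[18.1, -42.8, 1.4, -0.0, 0.0, -0.159]
[24.7, -39.4, 1.4, -0.0, 0.0, -0.159]
```

Emit:
send_rows(moves=[[[-24.5, -39.5, 1.4, 0, 0, -0.16], [-18, -43, 1.4, 0, 0, -0.16], [-11, -45, 1.4, 0, 0, -0.16], [-3.5, -46.5, 1.4, 0, 0, -0.16], [4, -46.5, 1.4, 0, 0, -0.16], [11, -45, 1.4, 0, 0, -0.16], [18, -43, 1.4, 0, 0, -0.16], [24.5, -39.5, 1.4, 0, 0, -0.16], [0, 0, 0, 0, 0, 0]]], fingers=1.0)

```text
time_s: 1.27
position: [0.4291, -0.1857, 0.218]
orientation: [-0.002, 0.997, 0.078, -0.001]
contact_force: [0.2, 0.1, 0.2]
gripper_width: 1.0
```

Run:
```python
from h import *
from plant import r,viewer
import pickle
s=r.state();c=viewer.calibration("wrist");print(s['position'],s['time_s'],s['orientation'])
im=viewer.capture("wrist");cv2.imwrite("pics/w1.png",im[:,:,::-1]);pickle.dump(c,open("w1.pkl","wb"))
im=viewer.capture("top");cv2.imwrite("pics/t1.png",im[:,:,::-1])
```

```text
[ 0.42914284 -0.18574564  0.2179623 ] 1.275 [-1.62186809e-03  9.96952867e-01  7.79856891e-02 -7.62927241e-04]
```

View pics/w1.png

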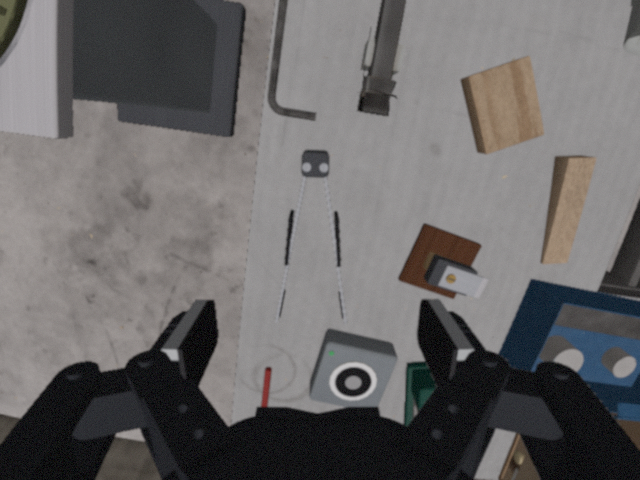

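The wrist view shows the tongs block at (315,163), pads at (291,237) and (337,238), jaws ending at (280,318)/(343,317), the insert at (457,278) and the window at (353,382). Next step is measuring these with masks.

Run:
```python
from h import *
import pickle
c=pickle.load(open("w1.pkl","rb"));im=cv2.imread("pics/w1.png")
g=im.max(2)
def blobs(m,box,mn=15):
    x0,y0,x1,y1=box; k=np.zeros_like(g); k[y0:y1,x0:x1]=1
    n,l,s,ce=cv2.connectedComponentsWithStats(((m&(k>0))*255).astype(np.uint8))
    for i in range(1,n):
        if s[i,4]>=mn:
            cn=np.argwhere(l==i)[:,::-1].astype(np.float32); rc=cv2.minAreaRect(cn)
            yield s[i],ce[i],cv2.boxPoints(rc),rc
for s,ce,b,rc in blobs(g<60,(270,205,360,270)): print("pad",s,ce,plane(c,[ce],.028).round(4),plane(c,b,.033).round(3).tolist())
for s,ce,b,rc in blobs(g<110,(295,140,335,190)): print("block",s,ce,plane(c,[ce],.036).round(4))
hsv=cv2.cvtColor(im,cv2.COLOR_BGR2HSV)
# post foot brown
m=(hsv[...,1]>110)&(hsv[...,0]<18)
for s,ce,b,rc in blobs(m,(390,215,490,305),200):
    print("foot",s,plane(c,b,.008).round(3).tolist())
# ring
m=g>200
for s,ce,b,rc in blobs(m,(320,355,390,410),100):
    print("ring",s,ce,plane(c,[ce],.038),rc)
for s,ce,b,rc in blobs(g<70,(325,355,385,410),50): print("win",s,ce,plane(c,[ce],.038))
cr=im[210:310,385:500];cv2.imwrite("pics/w1i.png",cv2.resize(cr,None,fx=5.5,fy=5.5,interpolation=cv2.INTER_CUBIC))
```

```text
pad [286 211   7  53 120] [288.9        233.39166667] [[ 0.4044 -0.2145  0.028 ]] [[0.404, -0.244, 0.033], [0.403, -0.19, 0.033], [0.406, -0.19, 0.033], [0.407, -0.244, 0.033]]
pad [335 212   5  54 118] [337.06779661 236.28813559] [[ 0.4522 -0.21    0.028 ]] [[0.445, -0.185, 0.033], [0.447, -0.184, 0.033], [0.46, -0.238, 0.033], [0.458, -0.238, 0.033]]
block [302 150  27  28 571] [315.08406305 162.26444834] [[ 0.4194 -0.1409  0.036 ]]
foot [ 400  225   80   72 2200] [[0.53, -0.253, 0.008], [0.543, -0.184, 0.008], [0.608, -0.202, 0.008], [0.598, -0.274, 0.008]]
win [336 368  34  28 541] [352.59704251 381.27171904] [[ 0.49819634 -0.37304299  0.038     ]]
win [339 407  39   3 102] [359.97058824 408.09803922] [[ 0.51414052 -0.40994859  0.038     ]]
```

View pics/w1i.png

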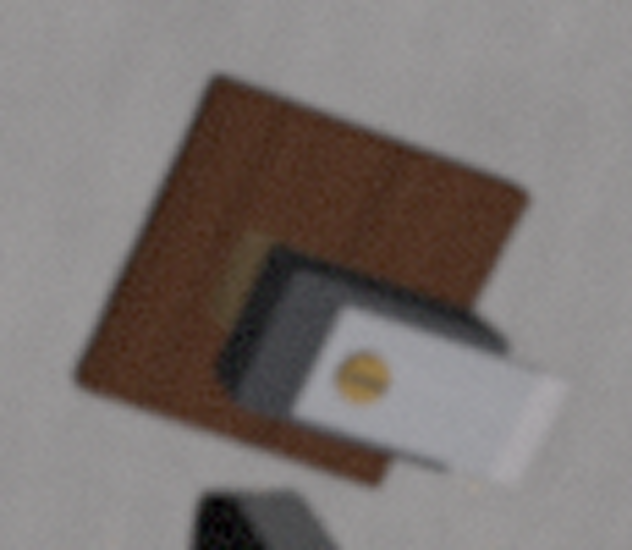

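Run:
```python
from h import *
import pickle
c=pickle.load(open("w1.pkl","rb"))
f=lambda p:(np.array(p,float)+.5)/5.5-.5+[385,210]
ft=plane(c,f([(217,75),(528,192),(383,487),(80,378)]),.008)
print(ft.round(4),ft.mean(0)); e=(ft[1]-ft[0]+ft[2]-ft[3]);print("foot yaw",np.degrees(np.arctan2(e[1],e[0])))
bl=plane(c,f([(345,308),(565,380),(525,485),(295,415)]),.050)
e=(bl[1]-bl[0]+bl[2]-bl[3]);y=np.arctan2(e[1],e[0]);print("blade",bl.round(4).tolist(),"yaw",np.degrees(y))
front=(bl[1]+bl[2])/2;print("origin from edge",front-.034*np.array([np.cos(y),np.sin(y),0]))
print("screw",plane(c,f([(362,378)]),.053))
nb=plane(c,f([(305,262),(240,410)]),.048);print("near top edge",nb,np.linalg.norm(nb[0]-nb[1]),nb.mean(0)+.022*np.array([np.cos(y),np.sin(y),0]))
# tongs
a=plane(c,[(315.1,162.3)],.036)[0]; p1=np.array([.4044,-.2145]);p2=np.array([.4522,-.210])
# top camera check of pads/block
im=cv2.imread("pics/w1.png")[140:325,265:360];cv2.imwrite("pics/w1t.png",cv2.resize(im,None,fx=3.2,fy=3.2,interpolation=cv2.INTER_CUBIC))
```

```text
[[ 0.5421 -0.1877  0.008 ]
 [ 0.6092 -0.2011  0.008 ]
 [ 0.5983 -0.2678  0.008 ]
 [ 0.5303 -0.2533  0.008 ]] [ 0.56998648 -0.22747638  0.008     ]
foot yaw -11.659522757167498
blade [[0.5601, -0.216, 0.05], [0.6037, -0.2234, 0.05], [0.6028, -0.2446, 0.05], [0.5568, -0.2373, 0.05]] yaw -9.342169251081048
origin from edge [ 0.56968235 -0.22848844  0.05      ]
screw [[ 0.56537477 -0.22734723  0.053     ]]
near top edge [[ 0.55168014 -0.20932387  0.048     ]
 [ 0.54749512 -0.23867718  0.048     ]] 0.029650151558237546 [ 0.57129584 -0.22757178  0.048     ]
```

View pics/w1t.png

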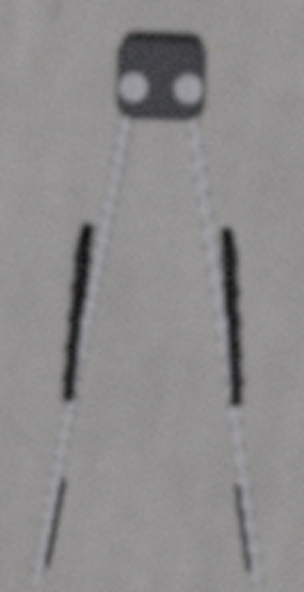

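Run:
```python
from h import *
import pickle
c=pickle.load(open("w1.pkl","rb"))
f=lambda p:(np.array(p,float)+.5)/3.2-.5+[265,140]
P=plane(c,f([(87,225),(68,400),(237,405),(227,230)]),.033);print(P.round(4).tolist())
h=plane(c,f([(132,88),(187,90)]),.036);print("pins",h.round(4).tolist())
J=plane(c,f([(64,480),(46,567),(250,570),(237,487)]),.0225);print("jaw",J.round(4).tolist())
hc=h.mean(0)[:2];pc=P.mean(0)[:2];jc=J.mean(0)[:2]
for a,b in((hc,pc),(hc,jc),(pc,jc)):
    d=b-a;print(np.linalg.norm(d),np.degrees(np.arctan2(d[1],d[0])))
print("grip",pc,"jaw",jc, "hinge",hc, "padwidth",np.linalg.norm(P[0]-P[3]),np.linalg.norm(P[1]-P[2]))
```

```text
[[0.4043, -0.1892, 0.033], [0.406, -0.2461, 0.033], [0.4588, -0.2395, 0.033], [0.446, -0.1842, 0.033]]
pins [[0.4118, -0.1465, 0.036], [0.4274, -0.1447, 0.036]]
jaw [[0.4079, -0.2792, 0.0225], [0.406, -0.3129, 0.0225], [0.4752, -0.3031, 0.0225], [0.4653, -0.2727, 0.0225]]
0.06973834496975206 -82.43077779849112
0.147601484013448 -82.599254414689
0.07786371056516267 -82.75014983111747
grip [ 0.42877729 -0.21473485] jaw [ 0.43860341 -0.29197606] hinge [ 0.41959108 -0.14560417] padwidth 0.04198462781573238 0.05324839773973822
```

Run:
```python
from h import *
from plant import r
plan(r.state(),[.429,-.216,.05],.129)
```

```text
[-0.8, 7.1, 42.0, -0.001, 0.0, 0.005]
[-0.8, 7.1, 42.0, -0.001, 0.0, 0.005]
[-0.8, 7.1, 42.0, -0.001, 0.0, 0.005]
[-0.7, 7.1, 42.0, -0.001, 0.0, 0.005]
```

Emit:
send_rows(moves=[[[-1, 7, 42, 0, 0, 0.007], [-1, 7, 42, 0, 0, 0.007], [-1, 7, 42, 0, 0, 0.007], [-1, 7, 42, 0, 0, 0.005], [0, 0, 0, 0, 0, 0]]])

```text
time_s: 2.0
position: [0.4254, -0.222, 0.0466]
orientation: [-0.0, 0.999, 0.055, 0.0]
contact_force: [0.3, 0.1, -0.0]
gripper_width: 0.996
```

Run:
```python
from h import *
from plant import r,viewer
s=r.state();print(s['position'],s['contact_force'])
plan(s,[.429,-.216,.005],.129)
cv2.imwrite("pics/w2.png",viewer.capture("wrist")[:,:,::-1])
```

```text
[ 0.42544946 -0.22197987  0.04657971] [ 0.3245792   0.13021621 -0.00440905]
[4.2, -5.5, 41.6, -0.001, -0.0, -0.02]
```

View pics/w2.png

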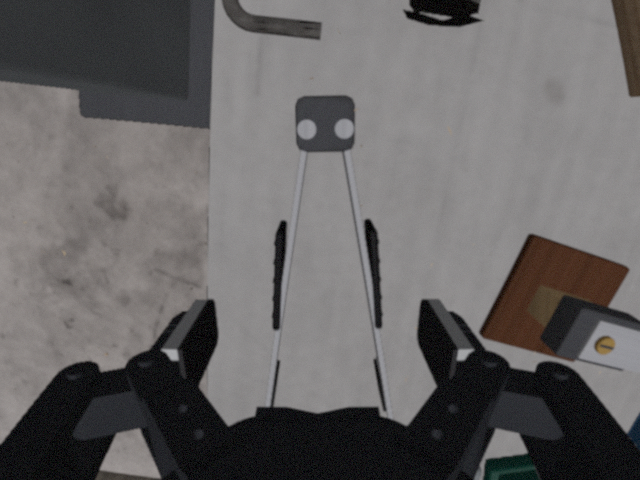

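Emit:
send_rows(moves=[[[2, -3, 20, 0, 0, -0.01], [2, -2.5, 18, 0, 0, -0.01], [0, 0, 0, 0, 0, 0]]])

```text
time_s: 2.42
position: [0.4322, -0.2184, 0.0145]
orientation: [0.003, 0.998, 0.064, 0.004]
contact_force: [0.6, 0.2, -0.1]
gripper_width: 1.004
```

Run:
```python
from h import *
from plant import r,viewer
s=r.state();print(s['position'],s['contact_force'])
plan(s,[.429,-.216,.004],.129)
cv2.imwrite("pics/w3.png",viewer.capture("wrist")[:,:,::-1])
```

```text
[ 0.43218202 -0.21838024  0.01447769] [ 0.63302522  0.23906279 -0.12729303]
[-2.9, -2.8, 10.4, 0.006, -0.009, -0.001]
```

View pics/w3.png

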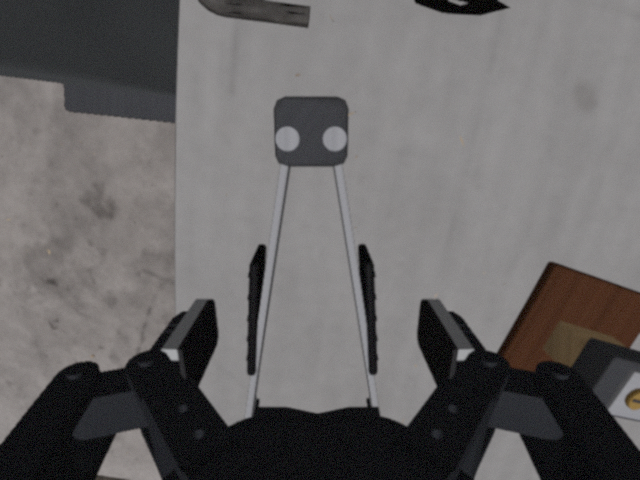

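Emit:
send_rows(moves=[[[-2.5, -2.5, 9.5, 0.005, -0.008, 0], [0, 0, 0, 0, 0, 0]]])

```text
time_s: 2.72
position: [0.4302, -0.2168, 0.0064]
orientation: [0.001, 0.998, 0.064, 0.001]
contact_force: [-0.2, -0.2, 0.0]
gripper_width: 1.002
```

Run:
```python
from h import *
from plant import r,viewer
s=r.state();print(s['position'],s['contact_force'])
plan(s,[.429,-.216,.004],.129)
```

```text
[ 0.43021285 -0.21678908  0.00637357] [-0.24684542 -0.19197822  0.02268358]
[-1.1, -0.9, 2.4, 0.002, -0.002, -0.001]
```

Emit:
send_rows(moves=[[[-1, 0, 1.5, 0, 0, 0], [0, 0, 0, 0, 0, 0], [0, 0, 0, 0, 0, 0], [0, 0, 0, 0, 0, 0], [0, 0, 0, 0, 0, 0], [0, 0, 0, 0, 0, 0]]], fingers=0.57, force=25)

```text
time_s: 3.48
position: [0.4298, -0.2175, 0.0059]
orientation: [0.002, 0.998, 0.064, 0.002]
contact_force: [-0.1, -0.0, 0.9]
gripper_width: 0.574
```

Run:
```python
from h import *
from plant import r,viewer
s=r.state();print(s['position'],s['contact_force'],s['gripper_width'])
cv2.imwrite("pics/w4.png",viewer.capture("wrist")[:,:,::-1])
```

```text
[ 0.42980817 -0.2174787   0.00586664] [-0.06636304 -0.02012119  0.90018083] 0.5740944471775307
```

View pics/w4.png

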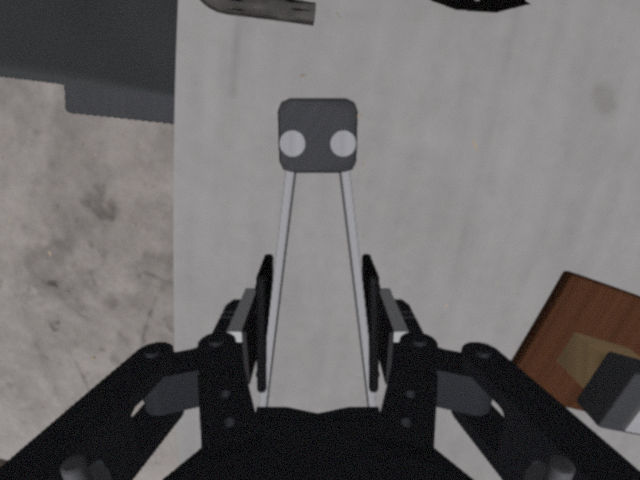

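Emit:
send_rows(moves=[[[0, 0, -15, 0, 0, 0], [0, 0, -30, 0, 0, 0], [0, 0, -30, 0, 0, 0], [0, 0, -15, 0, 0, 0], [0, 0, 0, 0, 0, 0]]])

```text
time_s: 4.15
position: [0.4291, -0.217, 0.1017]
orientation: [0.002, 0.998, 0.064, 0.002]
contact_force: [0.9, -0.9, -2.2]
gripper_width: 0.567
```

Run:
```python
from h import *
from plant import r,viewer
s=r.state();print(s['position'],s['contact_force'],s['gripper_width'])
cv2.imwrite("pics/w5.png",viewer.capture("wrist")[:,:,::-1])
cv2.imwrite("pics/s5.png",viewer.capture("side")[:,:,::-1])
plan(s,[.485,-.213,.115],1.396)
```

```text
[ 0.42913694 -0.21695678  0.1017031 ] [ 0.85678733 -0.88434221 -2.15741629] 0.5668759714486957
[7.0, 0.4, -1.6, 0.001, -0.0, -0.159]
[6.8, 1.5, -1.6, 0.001, -0.0, -0.159]
[6.5, 2.6, -1.6, 0.001, -0.0, -0.159]
[6.0, 3.6, -1.6, 0.001, -0.0, -0.159]
[5.4, 4.5, -1.6, 0.001, -0.0, -0.159]
[4.6, 5.3, -1.6, 0.001, -0.0, -0.159]
[3.7, 5.9, -1.7, 0.001, -0.0, -0.159]
[2.8, 6.4, -1.7, 0.001, -0.0, -0.159]
```

View pics/w5.png

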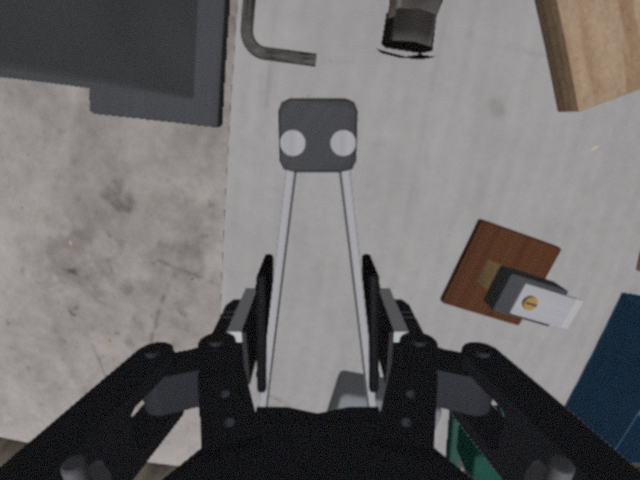

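View pics/s5.png

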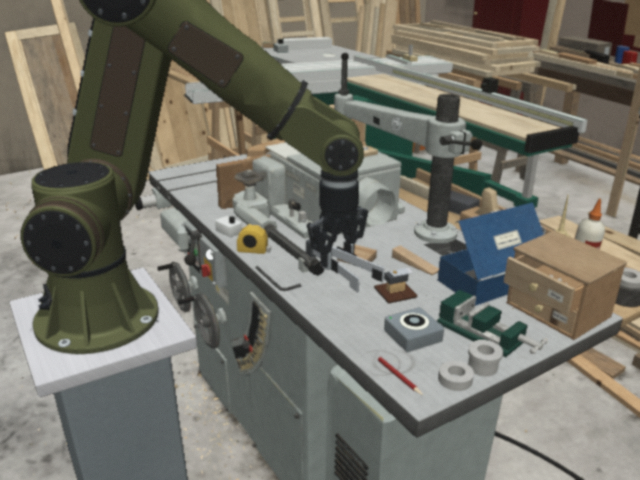

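Run:
```python
from h import *
from plant import r,viewer
s=r.state();c=viewer.calibration("wrist")
w,x,y,z=s['orientation'];M=R.from_quat([x,y,z,w])
def tf(uv,h):
    P=plane(c,uv,s['position'][2]-.006+h); return M.inv().apply(P-s['position'])*1000
print(tf([(292,143),(343,143)],.036).round(1))
print(tf([(270,257),(263,390),(367,257),(373,390)],.033).round(1))
```

```text
[[ -8.1 -72.7 -30.2]
 [  7.7 -72.7 -30.2]]
[[-16.9 -33.6 -27.1]
 [-22.4  24.6 -27. ]
 [ 17.2 -33.6 -27. ]
 [ 22.5  24.7 -26.9]]
```

Emit:
send_rows(moves=[[[7, 0.5, -1.5, 0, 0, -0.16], [7, 1.5, -1.5, 0, 0, -0.16], [6.5, 2.5, -1.5, 0, 0, -0.16], [6, 3.5, -1.5, 0, 0, -0.16], [5.5, 4.5, -1.5, 0, 0, -0.16], [4.5, 5.5, -1.5, 0, 0, -0.16], [3.5, 6, -1.5, 0, 0, -0.155], [3, 6.5, -1.5, 0, 0, -0.12], [0, 0, 0, 0, 0, 0]]])

```text
time_s: 5.38
position: [0.4828, -0.2096, 0.104]
orientation: [-0.005, 0.764, 0.645, -0.002]
contact_force: [-0.0, 0.5, -0.4]
gripper_width: 0.575
```

Run:
```python
from h import *
from plant import r,viewer
s=r.state();print(s['position'],s['contact_force'],s['gripper_width'],s['time_s'],s['joint_positions'])
cv2.imwrite("pics/w6.png",viewer.capture("wrist")[:,:,::-1])
t=viewer.capture("top")[:,:,::-1];cv2.imwrite("pics/t6.png",t);cv2.imwrite("pics/t6c.png",cv2.resize(t[190:310,310:440],None,fx=4.8,fy=4.8,interpolation=cv2.INTER_CUBIC))
t=viewer.capture("side")[:,:,::-1];cv2.imwrite("pics/s6.png",t);cv2.imwrite("pics/s6c.png",cv2.resize(t[200:340,290:450],None,fx=4.2,fy=4.2,interpolation=cv2.INTER_CUBIC))
plan(s,[.489,-.213,.115],1.396)
```

```text
[ 0.48280663 -0.20961145  0.10398957] [-0.0278238   0.4806702  -0.36051145] 0.574740382641129 5.375 [-4.79145354e-01  3.97095427e-01  1.70947273e+00 -1.08422152e-04
  1.04686044e+00 -1.88058011e+00]
[-2.3, 6.6, -11.1, -0.011, -0.003, 0.005]
```

View pics/t6c.png

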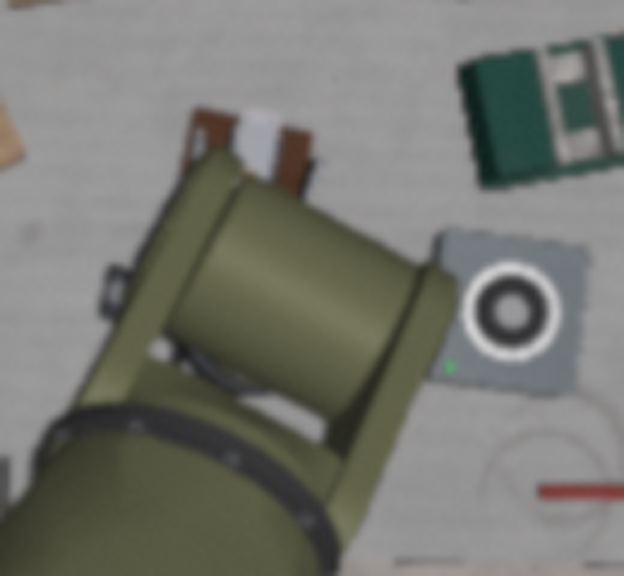

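View pics/s6c.png

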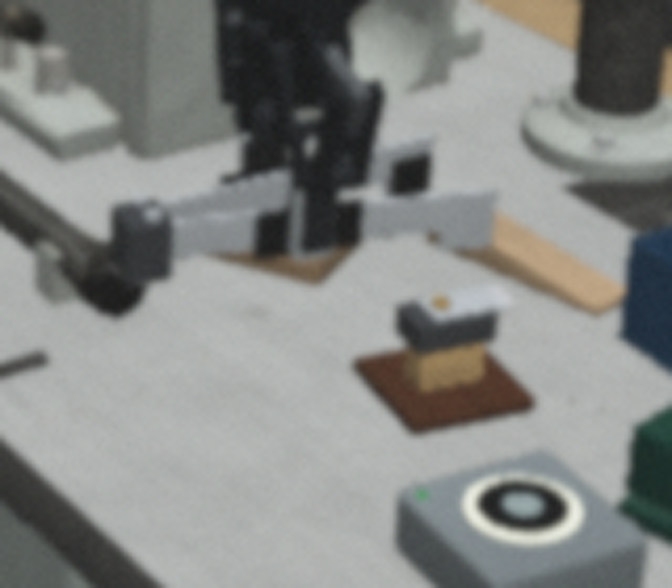

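View pics/w6.png

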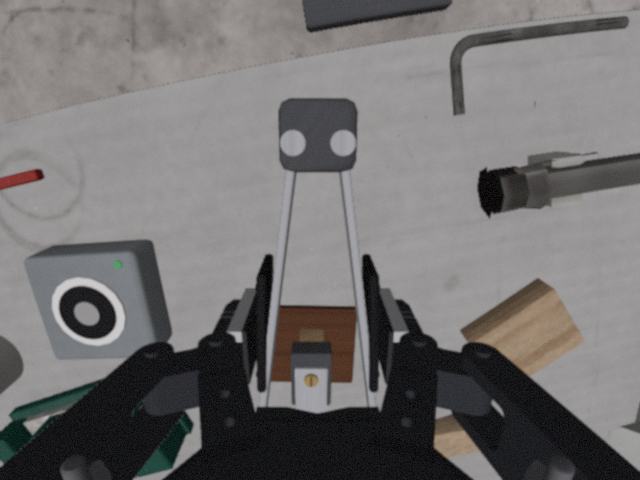

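Run:
```python
from h import *
from plant import r,viewer
s=r.state();c=viewer.calibration("wrist")
w,x,y,z=s['orientation'];M=R.from_quat([x,y,z,w]);print(M.as_matrix().round(3))
im=cv2.imread("pics/w6.png")
cv2.imwrite("pics/w6c.png",cv2.resize(im[295:420,255:380],None,fx=4.7,fy=4.7,interpolation=cv2.INTER_CUBIC))
P=plane(c,[(311,380)],.053);print(P)
for ins in ([.570,-.228],):
  for yaw in (-.175,-.2):
    d=np.array([np.cos(yaw),np.sin(yaw)]);print(yaw,np.array(ins)-.079*d, yaw+np.pi/2)
```

```text
[[ 0.171  0.985 -0.01 ]
 [ 0.985 -0.171  0.005]
 [ 0.003 -0.011 -1.   ]]
[[ 0.5649934  -0.22793903  0.053     ]]
-0.175 [ 0.4922066  -0.21424546] 1.3957963267948965
-0.2 [ 0.49257474 -0.21230512] 1.3707963267948966
```

View pics/w6c.png

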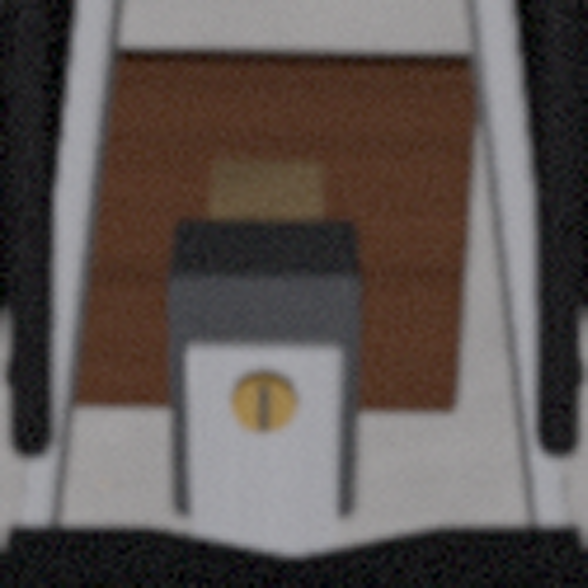

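Run:
```python
from h import *
from plant import r,viewer
s=r.state();c=viewer.calibration("wrist")
f=lambda p:(np.array(p,float)+.5)/4.7-.5+[255,295]
P=plane(c,f([(170,273),(361,273)]),.048);d=np.array([np.cos(-.175),np.sin(-.175),0])
print(P,np.linalg.norm(P[0]-P[1]),P.mean(0)+.022*d)
plan(s,[.492,-.214,.075],1.393)
```

```text
[[ 0.54473851 -0.23809322  0.048     ]
 [ 0.54943685 -0.21133954  0.048     ]] 0.02716309317834177 [ 0.56875166 -0.22854676  0.048     ]
[-2.7, 10.4, 29.2, -0.011, -0.003, 0.006]
```

Emit:
send_rows(moves=[[[-1.5, 5, 14, -0.006, -0.002, 0.003], [-1, 5, 14, -0.005, -0.001, 0.003], [0, 0, 0, 0, 0, 0], [0, 0, 0, 0, 0, 0]]])

```text
time_s: 6.02
position: [0.4916, -0.2141, 0.0732]
orientation: [-0.0, 0.768, 0.64, -0.0]
contact_force: [0.2, 0.6, -1.1]
gripper_width: 0.569
```

Run:
```python
from h import *
from plant import r,viewer
s=r.state();print(s['position'],s['orientation'],s['contact_force'],s['gripper_width'],s['time_s'])
plan(s,[.492,-.214,.0345],1.393,2)
t=viewer.capture("side")[:,:,::-1];cv2.imwrite("pics/s7c.png",cv2.resize(t[200:340,290:450],None,fx=4.2,fy=4.2,interpolation=cv2.INTER_CUBIC))
```

```text
[ 0.49161275 -0.21410105  0.07318937] [-4.99630678e-04  7.68302124e-01  6.40087178e-01 -3.99120034e-05] [ 0.19802374  0.63865746 -1.10797443] 0.568587549509035 6.025
[0.1, 0.2, 19.3, -0.0, -0.0, -0.002]
[0.1, 0.2, 19.3, -0.0, -0.0, -0.002]
```

View pics/s7c.png

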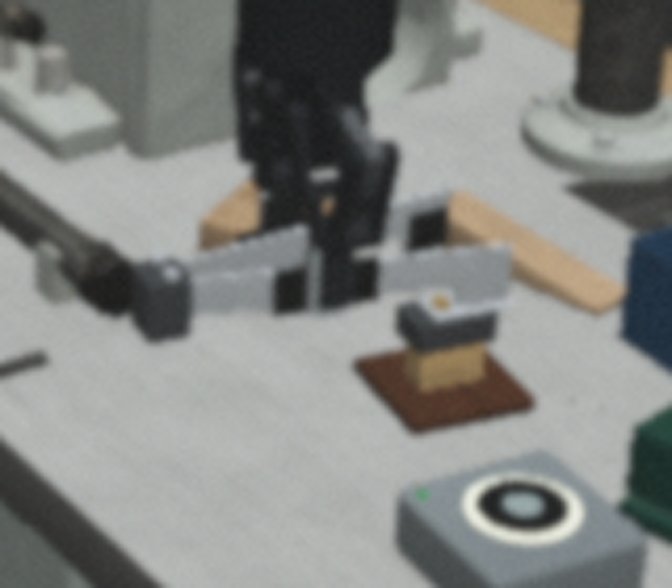

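Run:
```python
from h import *
from plant import r,viewer
s=r.state();c=viewer.calibration("side")
w,x,y,z=s['orientation'];M=R.from_quat([x,y,z,w])
for n,p in [("nearL? -x front bottom",(-25,93,6)),("front top",(-25,93,-25)),("+x front top",(25,93,-25)),("+x front bot",(25,93,6)),("block rear bottom -x",(-13,-80,6)),("block rear top",(-13,-80,-30))]:
    P=M.apply(np.array(p)/1000)+s['position']; print(n,P.round(3),((proj(c,P)-[290,200])*4.2).round(0))
print("blade tip",((proj(c,[[.603,-.234,.052],[.569,-.2285,.048]])-[290,200])*4.2).round(0))
```

```text
nearL? -x front bottom [ 0.579 -0.255  0.067] [[495. 292.]]
front top [ 0.579 -0.255  0.098] [[500. 236.]]
+x front top [ 0.588 -0.206  0.098] [[451. 193.]]
+x front bot [ 0.588 -0.206  0.067] [[447. 247.]]
block rear bottom -x [ 0.411 -0.212  0.067] [[159. 343.]]
block rear top [ 0.411 -0.212  0.103] [[160. 276.]]
blade tip [[503. 289.]
 [443. 308.]]
```

Emit:
send_rows(moves=[[[0, -1, 10, 0, 0, 0], [0, -1, 9, 0, 0, 0], [0, 0, 0, 0, 0, 0]]])

```text
time_s: 6.45
position: [0.4894, -0.2136, 0.0531]
orientation: [-0.0, 0.768, 0.64, 0.0]
contact_force: [-0.3, -0.6, -1.1]
gripper_width: 0.572
```

Run:
```python
from h import *
from plant import r,viewer
s=r.state();print(s['position'],s['orientation'],s['contact_force'],s['gripper_width'],s['time_s'])
plan(s,[.491,-.214,.0345],1.393,2)
t=viewer.capture("side")[:,:,::-1];cv2.imwrite("pics/s8c.png",cv2.resize(t[200:340,290:450],None,fx=4.2,fy=4.2,interpolation=cv2.INTER_CUBIC))
cv2.imwrite("pics/w8.png",viewer.capture("wrist")[:,:,::-1])
```

```text
[ 0.48939578 -0.21362661  0.05311719] [-3.29761682e-04  7.68310961e-01  6.40076681e-01  3.58766775e-05] [-0.25671573 -0.6148095  -1.13689832] 0.5717175747846611 6.45
[-0.0, 0.8, 9.3, -0.0, -0.0, -0.002]
[-0.0, 0.8, 9.3, -0.0, -0.0, -0.002]
```

View pics/s8c.png

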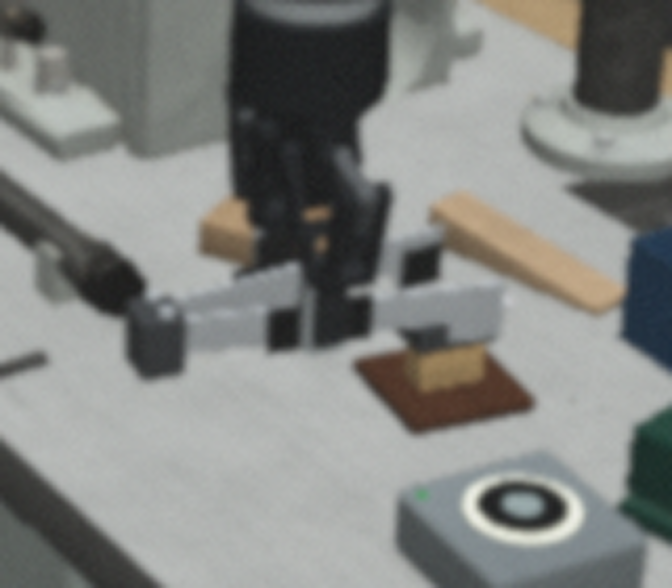

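View pics/w8.png

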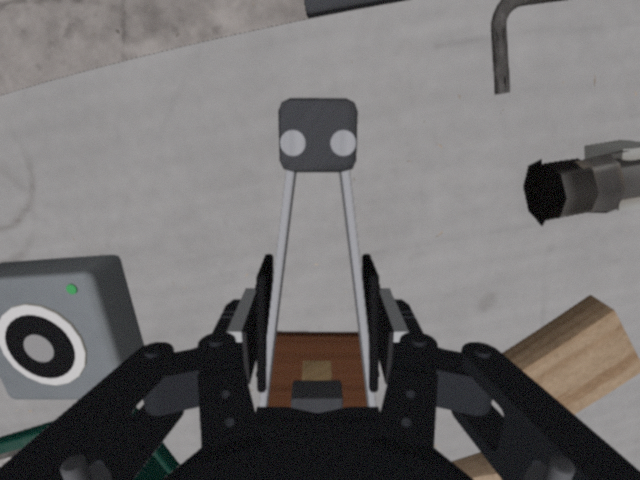

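Emit:
send_rows(moves=[[[0, 0, 9, 0, 0, 0], [0, 0, 8.5, 0, 0, 0], [0, 0, 0, 0, 0, 0]]])

```text
time_s: 6.92
position: [0.4899, -0.2139, 0.0353]
orientation: [0.0, 0.768, 0.64, 0.0]
contact_force: [-0.7, -0.9, -1.9]
gripper_width: 0.573
```

Run:
```python
from h import *
from plant import r,viewer
s=r.state();print(s['position'],s['orientation'],s['contact_force'],s['gripper_width'],s['time_s'])
plan(s,[.490,-.214,.0345],1.393,1)
t=viewer.capture("side")[:,:,::-1];cv2.imwrite("pics/s9c.png",cv2.resize(t[200:340,290:450],None,fx=4.2,fy=4.2,interpolation=cv2.INTER_CUBIC))
```

```text
[ 0.48992944 -0.2138796   0.03533544] [4.01884429e-04 7.68307049e-01 6.40081242e-01 3.47852255e-04] [-0.67007319 -0.88772035 -1.87743112] 0.5732784285972602 6.925
[-0.1, 0.1, 0.8, 0.001, -0.0, -0.004]
```

View pics/s9c.png

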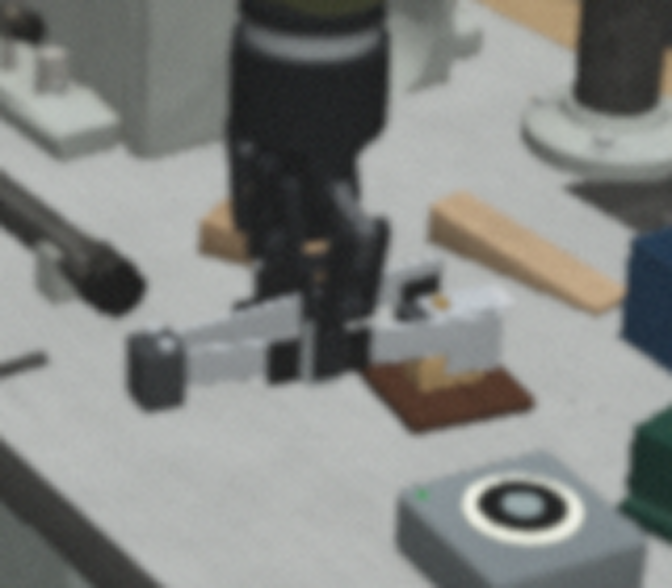

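Emit:
send_rows(moves=[[[0, 0, 0, 0, 0, 0], [0, 0, 0, 0, 0, 0], [0, 0, 0, 0, 0, 0], [0, 0, 0, 0, 0, 0], [0, 0, 0, 0, 0, 0], [0, 0, 0, 0, 0, 0]]], fingers=0.3, force=45)

```text
time_s: 7.72
position: [0.4903, -0.2141, 0.0363]
orientation: [0.001, 0.768, 0.64, 0.001]
contact_force: [0.4, 0.3, -0.8]
gripper_width: 0.419
```

Run:
```python
from h import *
from plant import r,viewer
s=r.state();print(s['position'],s['orientation'],s['contact_force'],s['gripper_width'],s['time_s'])
t=viewer.capture("side")[:,:,::-1];cv2.imwrite("pics/s10c.png",cv2.resize(t[200:340,290:450],None,fx=4.2,fy=4.2,interpolation=cv2.INTER_CUBIC))
cv2.imwrite("pics/w10.png",viewer.capture("wrist")[:,:,::-1])
```

```text
[ 0.49030933 -0.21409014  0.03626252] [1.00541871e-03 7.68294003e-01 6.40096073e-01 5.75947319e-04] [ 0.40595453  0.28569728 -0.75382198] 0.4191598460968261 7.725
```

View pics/s10c.png

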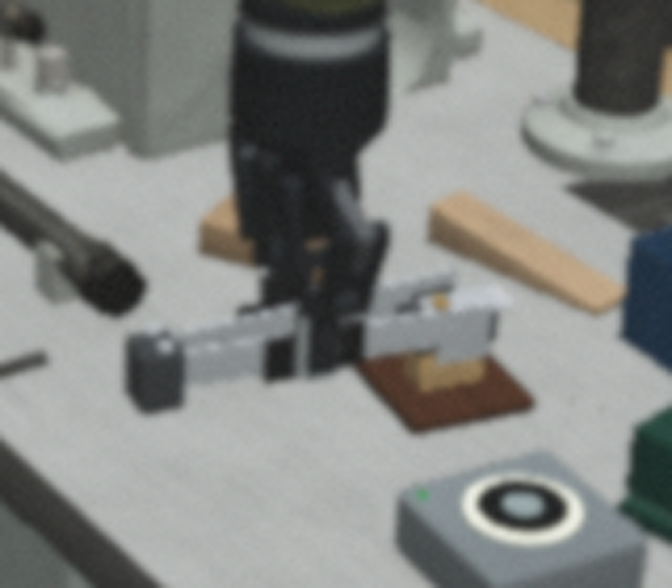

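View pics/w10.png

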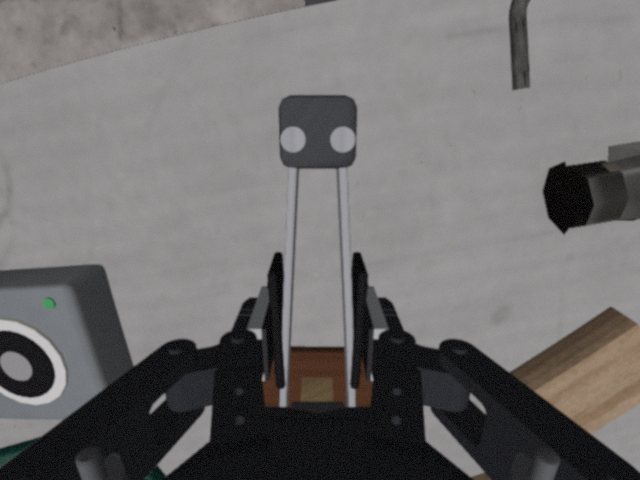

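Emit:
send_rows(moves=[[[0, 0, -6, 0, 0, 0], [0, 0, -12, 0, 0, 0], [0, 0, -20, 0, 0, 0], [0, 0, -20, 0, 0, 0], [0, 0, -20, 0, 0, 0], [0, 0, -8, 0, 0, 0], [0, 0, 0, 0, 0, 0]]])

```text
time_s: 8.7
position: [0.4904, -0.2141, 0.1288]
orientation: [0.002, 0.768, 0.64, 0.001]
contact_force: [-0.3, 0.6, -1.4]
gripper_width: 0.411
```

Run:
```python
from h import *
from plant import r,viewer
s=r.state();print(s['position'],s['orientation'],s['contact_force'],s['gripper_width'],s['time_s'])
t=viewer.capture("side")[:,:,::-1];cv2.imwrite("pics/s11c.png",cv2.resize(t[180:320,290:450],None,fx=4.2,fy=4.2,interpolation=cv2.INTER_CUBIC))
d=np.array([np.cos(-.175),np.sin(-.175)]);g=np.array([.498,-.3735])-.0795*d
print(g); plan(s,[*g,.118],1.393,7)
```

```text
[ 0.49036014 -0.21411156  0.12877126] [0.00213256 0.76826543 0.64012699 0.00105674] [-0.25755826  0.61359746 -1.43644057] 0.41115887279515184 8.7
[ 0.41971424 -0.3596584 ]
[-22.3, -6.2, 1.5, 0.001, 0.0, -0.001]
[-22.3, -6.2, 1.5, 0.001, 0.0, -0.001]
[-22.3, -6.2, 1.5, 0.001, 0.0, -0.001]
[-22.3, -6.2, 1.5, 0.001, 0.0, -0.001]
[-22.3, -6.2, 1.5, 0.001, 0.0, -0.001]
[-22.3, -6.2, 1.5, 0.001, 0.0, -0.001]
[-22.3, -6.2, 1.5, 0.001, 0.0, -0.001]
```

View pics/s11c.png

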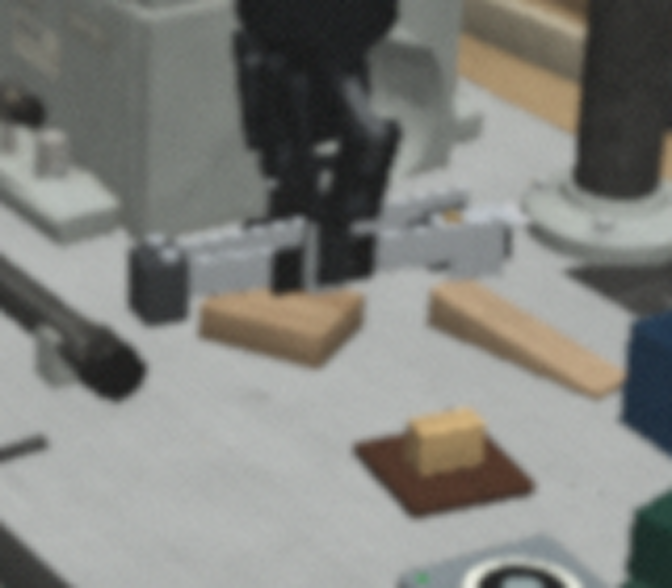

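Emit:
send_rows(moves=[[[-12, -3, 1, 0, 0, 0], [-22, -6, 1, 0, 0, 0], [-24, -7, 2, 0, 0, 0], [-24, -7, 2, 0, 0, 0], [-24, -7, 2, 0, 0, 0], [-22, -6, 2, 0, 0, 0], [-15, -4, 1, 0, 0, 0], [-8, -2, 1, 0, 0, 0], [0, 0, 0, 0, 0, 0]]])

```text
time_s: 9.88
position: [0.415, -0.3619, 0.1098]
orientation: [-0.003, 0.769, 0.64, -0.0]
contact_force: [-0.3, 0.7, -1.3]
gripper_width: 0.417
```

Run:
```python
from h import *
from plant import r,viewer
s=r.state();print(s['position'],s['orientation'],s['contact_force'],s['gripper_width'],s['time_s'])
plan(s,[.4197,-.3597,.103],1.393,2)
t=viewer.capture("side")[:,:,::-1];cv2.imwrite("pics/s12c.png",cv2.resize(t[230:370,310:470],None,fx=4.2,fy=4.2,interpolation=cv2.INTER_CUBIC))
t=viewer.capture("top")[:,:,::-1];cv2.imwrite("pics/t12c.png",cv2.resize(t[190:310,340:470],None,fx=4.8,fy=4.8,interpolation=cv2.INTER_CUBIC))
```

```text
[ 0.41499784 -0.36188011  0.10978157] [-2.73583039e-03  7.68537974e-01  6.39798278e-01 -2.48010730e-04] [-0.26354828  0.72023403 -1.3135466 ] 0.4170840459783976 9.875
[1.5, 2.1, 3.4, -0.002, -0.002, -0.002]
[1.5, 2.1, 3.4, -0.002, -0.002, -0.002]
```

View pics/s12c.png

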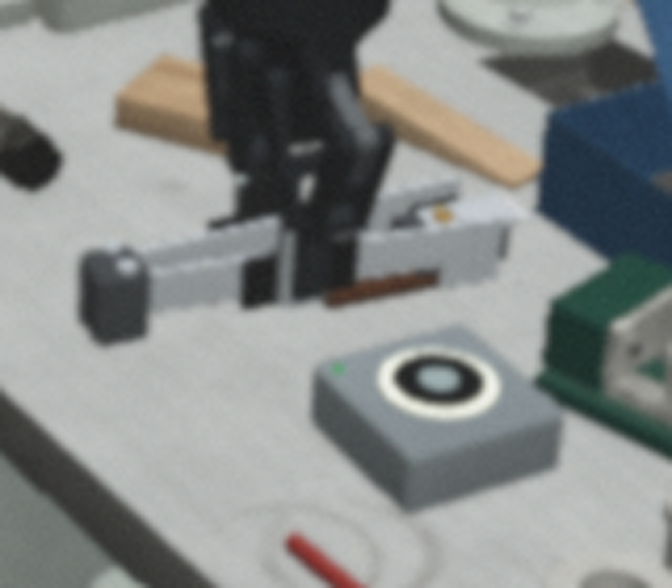

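View pics/t12c.png

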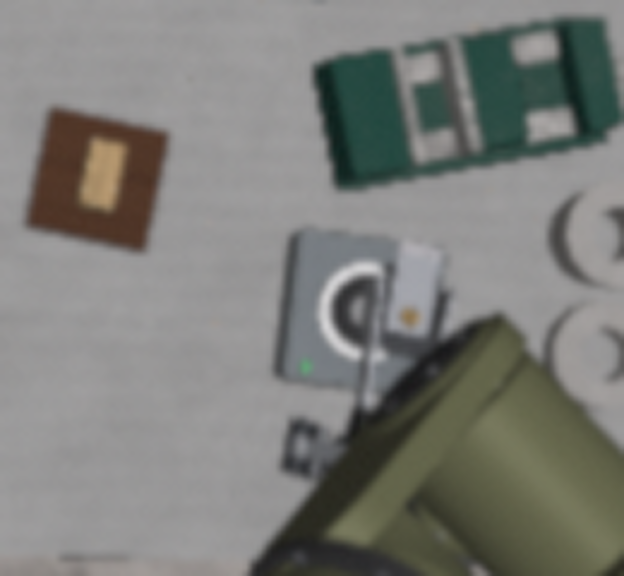

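Run:
```python
from h import *
from plant import viewer,r
ct=viewer.calibration("top");cs=viewer.calibration("side")
ut=(np.array([409,316.])+.5)/4.8-.5+[340,190]; us=(np.array([443,215.])+.5)/4.2-.5+[310,230]
o1,d1=ray(ct,[ut]);o2,d2=ray(cs,[us]);d1=d1[0];d2=d2[0]
A=np.c_[d1,-d2];t=np.linalg.lstsq(A,o2-o1,rcond=None)[0]
p=o1+t[0]*d1;q=o2+t[1]*d2;print(p,q,np.linalg.norm(p-q))
sc=(p+q)/2; d=np.array([np.cos(-.175),np.sin(-.175),0]);print("insert est",sc+.0045*d)
wt=(np.array([362,312.])+.5)/4.8-.5+[340,190]; ws=(np.array([440,379.])+.5)/4.2-.5+[310,230]
print("win",plane(ct,[wt],.038),plane(cs,[ws],.038))
```

```text
[ 0.49230431 -0.37590519  0.12544364] [ 0.49177921 -0.37552363  0.12531451] 0.0006618148755220403
insert est [ 0.49647303 -0.3764979   0.12537908]
win [[ 0.49878018 -0.37263051  0.038     ]] [[ 0.49994309 -0.37484059  0.038     ]]
```

Emit:
send_rows(moves=[[[1.5, 1, 5, 0, 0, 0], [1.5, 1, 5, 0, 0, 0], [0, 0, 0, 0, 0, 0], [0, 0, 0, 0, 0, 0], [0, 0, 0, 0, 0, 0], [0, 0, 0, 0, 0, 0]]])

```text
time_s: 10.72
position: [0.4189, -0.3573, 0.0995]
orientation: [-0.002, 0.768, 0.641, -0.0]
contact_force: [-0.0, -1.0, -2.0]
gripper_width: 0.42
```

Run:
```python
from h import *
from plant import r,viewer
s=r.state();print(s['position'],s['orientation'],s['contact_force'],s['gripper_width'],s['time_s'],abs(s['qd']).max())
t=viewer.capture("side")[:,:,::-1];cv2.imwrite("pics/s13c.png",cv2.resize(t[230:370,310:470],None,fx=4.2,fy=4.2,interpolation=cv2.INTER_CUBIC))
t=viewer.capture("top")[:,:,::-1];cv2.imwrite("pics/t13c.png",cv2.resize(t[190:310,340:470],None,fx=4.8,fy=4.8,interpolation=cv2.INTER_CUBIC))
```

```text
[ 0.41887966 -0.35731199  0.09948415] [-2.48942318e-03  7.67613814e-01  6.40907800e-01 -1.64211845e-04] [-0.03817981 -1.03429469 -1.98469224] 0.4202905160747806 10.725 0.0019105813089811496
```

View pics/s13c.png

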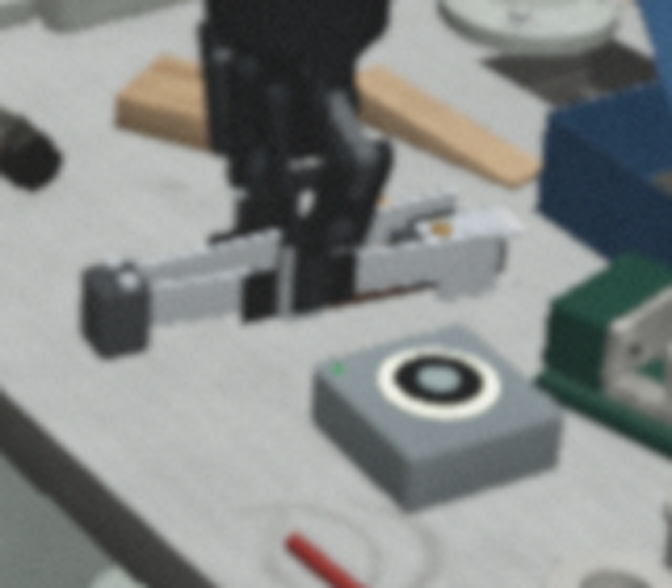

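View pics/t13c.png

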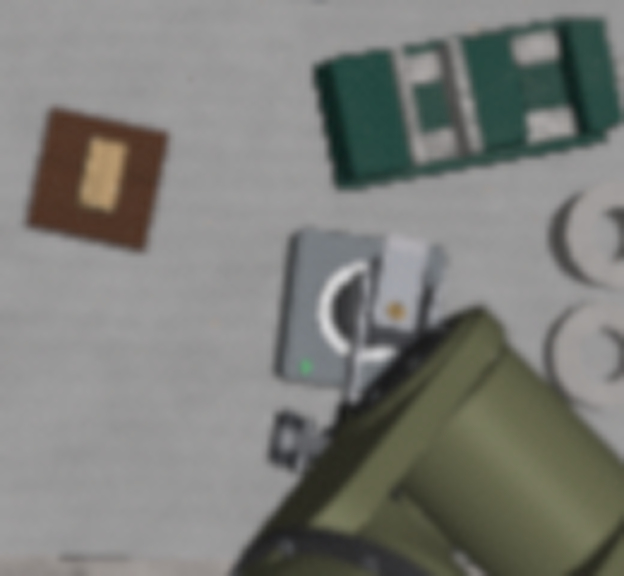

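Run:
```python
from h import *
from plant import viewer,r
ct=viewer.calibration("top");cs=viewer.calibration("side")
ut=(np.array([396,311.])+.5)/4.8-.5+[340,190]; us=(np.array([441,230.])+.5)/4.2-.5+[310,230]
o1,d1=ray(ct,[ut]);o2,d2=ray(cs,[us]);d1=d1[0];d2=d2[0]
t=np.linalg.lstsq(np.c_[d1,-d2],o2-o1,rcond=None)[0]
p=(o1+t[0]*d1+o2+t[1]*d2)/2
p=p+.0045*np.array([.985,-.174,0])-[0,0,.022];print("insert origin",p,"rel window",p-[.4985,-.3735,.038])
if np.linalg.norm((p-[.4985,-.3735,.038])[:2])<.01: print(r.close_job())
```

```text
insert origin [ 0.49955761 -0.37254144  0.09300442] rel window [0.00105761 0.00095856 0.05500442]
the job is handed in; nothing more can be done
None
```

I picked up the tongs by their handle pads, closed the jaws on the insert's two long sides and lifted it off the post. I then carried it over the inspection camera and handed the job in at about 10.8 s of the 42 s allowed. No verdict was reported.

- **Position:** triangulating the brass screw in the top and side views put the insert's origin about 1.5 mm sideways from the window centre and 55 mm above it. The window position itself varied by about 2 mm between views.
- **Grip and steadiness:** the opening read 0.42, which is 35.7 mm over the pads and matches the 36 mm expected with the insert held. The tool was level to within about 0.01 rad and all joint speeds were below 0.002 rad/s.
- **Camera and other things:** the wrist force stayed around 2 N. The last side view shows a clear gap between the tongs and the camera box. I moved nothing near the bystanders, but did not measure their positions again at the end.
- **Not checked directly:** the contact forces between fingers, tongs and insert cannot be read out. I judged them from the opening and from the insert staying in the jaws.

No check failed. One measurement disagreed: the estimates of how far the jaw tip lies ahead of the tool differed by about 6 mm. The final screw measurement does not depend on that figure.

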